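# Put lemon, garlic and honey back on their own saucers

### The job

The honey jar, the lemon and the garlic have got mixed up on the saucers: put the honey jar on the black saucer, standing upright, the lemon on the green saucer and the garlic on the white saucer, each in the middle and alone on it. The blue saucer is spare and can be used to park something on the way. Do not knock the honey jar over, and leave the salt pot, the peeler and the teaspoon where they are.

Things in the scene. Friction and masses are not known exactly. Their poses are not given: they have to be found in the camera images.
- honey_center (a point): Honey jar: clear jar with amber honey and a flat black lid, rigid and closed, round, 63 mm across and 94 mm tall, about 0.33 kg, upright on a saucer. The point is on its axis half-way up, 47 mm above its underside; z up along the axis. It can be grasped from above in any direction (60 to 63 mm wide), well held 60 mm above its underside.
- yellow_lemon_center (a point): Lemon, yellow, rigid, 72 mm long (its x axis, lying level), 57 mm wide (its y axis) and 58 mm high, about 0.11 kg, on a saucer. The point is its centre, 29 mm above its underside. Grasp it from above across its 57 mm width, about half-way up. It rests on a small flat and can roll if let go well above its saucer.
- garlic_bulb_center (a point): Garlic bulb, pinkish white, rigid, round, 56 mm across half-way up and 56 mm high to its pointed tip, about 0.034 kg, standing tip up on a saucer. The point is its centre, 28 mm above its underside. Grasp it from above in any direction, about half-way up.
- black_saucer_floor (a point): Black round saucer, 105 mm across, fixed to the worktop: flat floor 96 mm across and 6 mm above the worktop, low round rim 4 mm higher; the point is the centre of its floor (z = 0.006); z up. Place of the honey jar. The centres of the saucers are at least 155 mm apart.
- green_saucer_floor (a point): Green round saucer, 105 mm across, fixed to the worktop: flat floor 96 mm across and 6 mm above the worktop, low round rim 4 mm higher; the point is the centre of its floor (z = 0.006); z up. Place of the lemon.
- white_saucer_floor (a point): White round saucer, 105 mm across, fixed to the worktop: flat floor 96 mm across and 6 mm above the worktop, low round rim 4 mm higher; the point is the centre of its floor (z = 0.006); z up. Place of the garlic.
- blue_saucer_floor (a point): Blue round saucer, 105 mm across, fixed to the worktop: flat floor 96 mm across and 6 mm above the worktop, low round rim 4 mm higher; the point is the centre of its floor (z = 0.006); z up. Empty at the start: the spare, free parking spot.
- salt: Loose round wooden salt pot with its lid closed, 92 mm across and 70 mm high, behind the saucers; the point is the centre of its underside. To be left alone. (The wall cupboards begin behind it, 0.45 m above the worktop; their doors are at x = 0.58 and the door handles stand out some 50 mm from them, so keep the wrist and what is carried low.)
- veg_peeler: Loose white-handled peeler lying flat, 170 x 25 x 18 mm, long axis x, behind the saucers; the point is the centre of its underside. To be left alone.
- tea_spoon: Loose steel teaspoon lying flat, 130 x 26 x 11 mm, long axis x, behind the saucers; the point is the centre of its underside. To be left alone.
Things that resemble listed ones, but are neither listed nor needed, are in the scene too. There is more than one size of the part that bears black_saucer_floor; the job needs the smaller.

How it is judged:
By the outcome, as a careful person would: the job done as asked, in the order asked, and still so for the second after the job is handed in, with the robot touching nothing.
It also fails if it takes over 118 s, if anything falls off the work surface, if the arm or the gripper's body presses on something with over 40 N, if the wrist force passes 120 N, or if a joint passes its speed limit or range.

### The arm

A 6-joint arm with a two-finger parallel gripper is mounted at the origin on a cart in front of the work surface, level with it; the furniture and walls round the work are solid. World frame = base frame: x ahead of the robot, y to its left, z up, the work surface at z = 0. Lengths are in m, angles in rad, forces in N, time in s.
With the tool pointing down it reaches from about 0.3 to 0.825 m from the base axis. Payload 5.4 kg.
Tool frame: the origin (TCP) lies midway between the tips of the shut fingers; the grasp point (between the pads) lies 19 mm behind it; z points along the fingers, y is the line along which they close (so a half turn about z gives the same grasp; the last joint's range is limited). The gripper opens to 92 mm and grips with 3 to 60 N. Pads are 20 mm wide; open, the fingers measure 128 mm over their backs; the gripper's body (75 mm by 189 mm) begins 69 mm behind the grasp point.
Start: joints at [-1.448, 0.158, 1.597, -0, 1.386, -0.21], TCP at [0.188, -0.543, 0.178] pointing down, gripper open.
Joint ranges: [-2.91, 2.91], [-0.94, 2.29], [0.18, 2.7], [-1.29, 4.43], [0.17, 2.64], [-3, 3]. Speed limits (rad/s): [2.57, 2.57, 3.14, 3.14, 3.14, 3.14].

### API

Orientations are given as a rotation vector (axis times angle).
In Python, from workcell import ctrl gives the robot as it stands. The module is installed in compiled form; this text tells all that it offers.
- The arm moves only by the shell command python3 -m handwheel 'ROWS'. ROWS is JSON, a list that holds one entry, the list of rows, each a list of 7 numbers: the opening, from -1 (shut) to 1 (fully open), so that 0 is half open, then the shift along the tool's x, y, z in mm, then the turn, a rotation vector about the tool's x, y, z in rad. A call has 1 to 5 rows; each row is the pose to reach, as a shift and turn from the pose commanded when the call began, along the tool's axes at that moment; what a row does not reach only later rows make up. A row lasts 1/10 s, in which the tool goes at most 50 mm and 8.59 degrees, less where a joint would pass 70% of its speed; a pose out of reach is approached as far as the arm can. A call with a gripper value outside its range is refused whole. The fingers move at their own pace and stop on an object; the grip force is fixed at half the most. Time passes only in rows, so rows that repeat a pose let the fingers close. It gives the time, the measured TCP pose, the force, the opening and the grip force at its end, in the units of the state.
- ctrl.get_obs(): the state, without advancing time (a new reading comes with each control period).
- ctrl.read_camera(name): name is "scene" or "top"; returns the picture (480x640x3 uint8, blue, green, red); there is no depth.
- ctrl.get_calibration(name): a dict with "camera_matrix" (3x3 intrinsics, pixels), "origin" and "rotation" of the camera in the world. Camera axes: x right, y down, z forward; pixel columns grow to the right and rows downward; lengths in m; the calibration is good to about 2 mm. A picture is of the moment at which its call begins. get_calibration takes no time and is no camera call.
- ctrl.job_done(): hands the job in; it is judged then, once.
The state is a dict: "time_s": time; "joint_pos": joint angles; "qd": joint speeds; "joint_torque": joint torques, N m; "position": TCP position; "eef_rot": TCP orientation; "contact_force": force on the tool from outside, world axes, zero at the start; "moment": the same for the moment, N m; "grip_width": finger opening in m; "gripper_force": force on a finger pad.
Only numpy, scipy, OpenCV 4.12 (cv2) and the standard library are available. Lean on these libraries where they do the work, as an engineer would, in place of code of your own. Each camera call takes 0.05 s, during which the arm holds its last target. There are 200 camera calls.

## Working session

There is one attempt and no reset: what is moved stays moved. The work goes in short steps, Python scripts to look and compute and a shell command to move; the robot and the scene stay as the last step left them, time stands still between calls to the robot, and variables do not carry over. Pictures are saved under pics/ and viewed, at most 17 in all, crops included, and the job is handed in when it is done.

```bash
mkdir -p pics; python3 - <<'E'
from workcell import ctrl
import cv2
for n in("scene","top"):
    cv2.imwrite(f"pics/{n}0.png",ctrl.read_camera(n)); c=ctrl.get_calibration(n); print(n,c)
print(ctrl.get_obs())
E
```

```text
scene {'camera_matrix': array([[622.09392095,   0.        , 319.28947641],
       [  0.        , 622.09392095, 241.23326034],
       [  0.        ,   0.        ,   1.        ]]), 'origin': array([-0.57460807, -0.59564477,  0.96720197]), 'rotation': array([-1.96089831,  1.20678274, -0.56366362])}
top {'camera_matrix': array([[615.96217832,   0.        , 323.22467912],
       [  0.        , 615.96217832, 229.29988521],
       [  0.        ,   0.        ,   1.        ]]), 'origin': array([0.1122754 , 0.12334932, 1.49914316]), 'rotation': array([-1.5192618 ,  2.57549375, -0.32314252])}
{'time_s': 0.1, 'joint_pos': array([-1.44810775e+00,  1.58998746e-01,  1.59806098e+00, -5.00296704e-05,
        1.38619132e+00, -2.10104881e-01]), 'qd': array([ 0.00069097, -0.00085632, -0.0043754 , -0.00017305, -0.00127748,
       -0.00200228]), 'joint_torque': array([ 2.94254869e-05, -3.86505783e+01, -3.22959101e+01,  7.02296686e-02,
        3.39641073e-02, -5.06149388e-05]), 'position': array([ 0.18772766, -0.5428474 ,  0.17663298]), 'eef_rot': array([-3.09656246e+00, -5.20081270e-01, -3.66385656e-05]), 'contact_force': array([-0.55443472,  0.95349523, -0.13944147]), 'moment': array([-0.02274487, -0.00931576, -0.03231418]), 'gripper_force': 0.0, 'grip_width': 0.09209342527852019}
```

View pics/scene0.png

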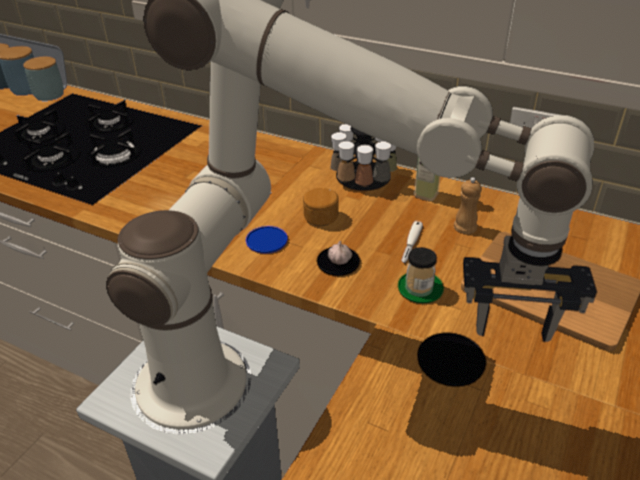

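View pics/top0.png

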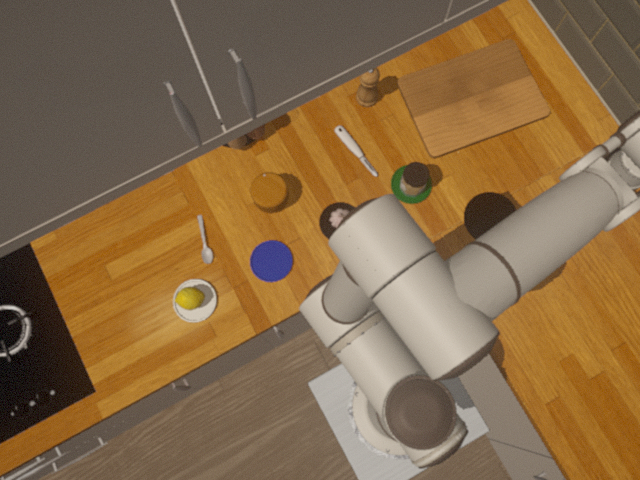

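The scene view shows garlic on the small black saucer at (338,262), honey on green (421,288), a larger black saucer at (452,358) and blue at (267,239). The top view shows lemon on white at (195,300), blue (272,261), honey (413,180), the small black saucer with garlic (338,220) and the large black one (490,218).
Look-alikes: the black saucer could be small (338,262) or large (452,358) in scene. I choose the small one and check its size. The spice jars at (365,165) could pass for the honey jar, but the amber jar with the black lid is at (421,270).

```bash
cat > h.py <<'E'
import numpy as np,cv2
from scipy.spatial.transform import Rotation as R
from workcell import ctrl
def px2w(n,u,v,z):
    c=ctrl.get_calibration(n); r=np.asarray(c["rotation"],float)
    M=R.from_rotvec(r).as_matrix(); d=M@np.linalg.solve(c["camera_matrix"],[u,v,1.]); o=np.array(c["origin"])
    return o+d*(z-o[2])/d[2]
def go(xyz,rz=None):
    "shift in tool axes, mm; distance"
    o=ctrl.get_obs(); M=R.from_rotvec(o["eef_rot"]).as_matrix()
    return np.round(M.T@(np.array(xyz)-o["position"])*1000,1)
E
python3 - <<'E'
from h import *
a=cv2.imread("pics/top0.png");b=cv2.imread("pics/scene0.png")
r=lambda i,x,y,w,h,s:cv2.resize(i[y:y+h,x:x+w],None,fx=s,fy=s,interpolation=cv2.INTER_CUBIC)
cv2.imwrite("pics/c1.png",np.vstack([r(b,240,210,200,100,4),np.hstack([r(a,150,240,150,75*5//8*2//2+6,4),np.zeros((4*52,200,3),np.uint8)])])[:600])
for n,u,v,z in [("top",272,261,.01),("scene",267,239.5,.01),("top",195,300,.01),("top",490,218,.01),("scene",338.5,261,.01),("scene",421,288,.01),("scene",317,261,.01),("scene",360,261,.01),("scene",417,358,.01),("scene",486,358,.01)]: print(n,u,v,px2w(n,u,v,z).round(3))
# masks: saucers in top
hsv=cv2.cvtColor(a,cv2.COLOR_BGR2HSV)
E
```

```text
top 272 261 [0.445 0.095 0.01 ]
scene 267 239.5 [0.443 0.094 0.01 ]
top 195 300 [0.45  0.303 0.01 ]
top 490 218 [ 0.278 -0.434  0.01 ]
scene 338.5 261 [ 0.447 -0.102  0.01 ]
scene 421 288 [ 0.444 -0.311  0.01 ]
scene 317 261 [ 0.425 -0.056  0.01 ]
scene 360 261 [ 0.47  -0.148  0.01 ]
scene 417 358 [ 0.246 -0.374  0.01 ]
scene 486 358 [ 0.307 -0.497  0.01 ]
```

View pics/c1.png

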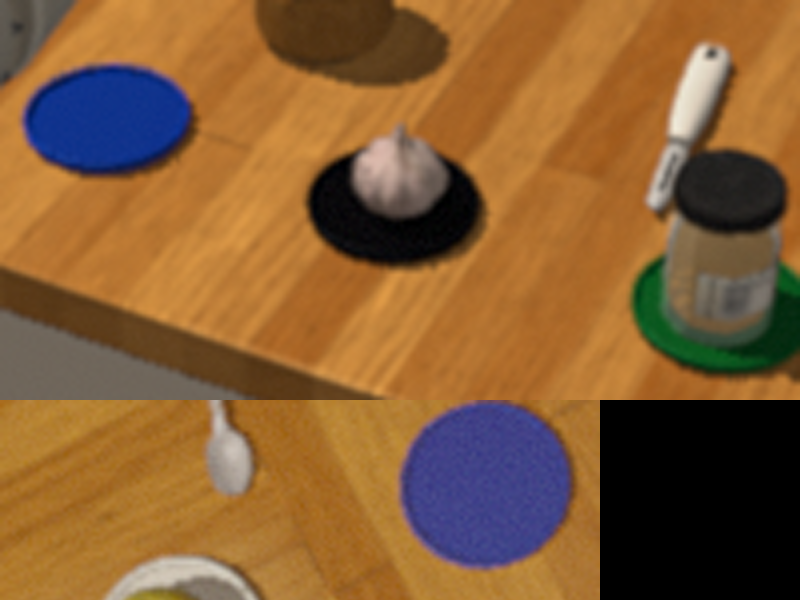

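The close crop (4x) shows garlic centred at about scene (340,255), on the small black saucer at (339,262). The honey lid top is at about (422.5,256) and the green saucer centre at about (420,287). Next is a closer top-view crop of the lemon and honey.

```bash
python3 - <<'E'
from h import *
a=cv2.imread("pics/top0.png")
r=lambda x,y,w,h,s:cv2.resize(a[y:y+h,x:x+w],None,fx=s,fy=s,interpolation=cv2.INTER_CUBIC)
cv2.imwrite("pics/c2.png",np.hstack([r(165,270,60,60,6.5),r(382,150,60,60,6.5)]))
for n,u,v,z in [("scene",339,262,.01),("scene",340,255,.034),("scene",340,242,.062),("scene",422.5,255.7,.1),("scene",420,287,.01)]: print(n,u,v,px2w(n,u,v,z).round(3))
E
```

```text
scene 339 262 [ 0.444 -0.105  0.01 ]
scene 340 255 [ 0.443 -0.108  0.034]
scene 340 242 [ 0.455 -0.102  0.062]
scene 422.5 255.7 [ 0.447 -0.305  0.1  ]
scene 420 287 [ 0.446 -0.308  0.01 ]
```

View pics/c2.png

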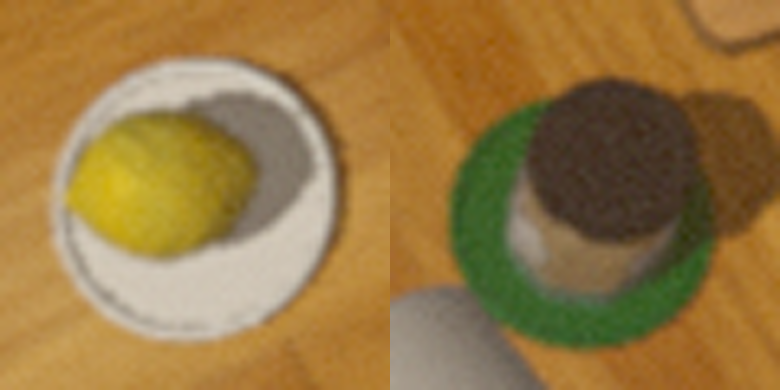

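White saucer centre is top (195.3,300.6), lemon centre (189.8,298.3) with its axis nearly along image columns, honey lid centre (416.2,174.6), and green saucer centre about (411.5,183.2).

```bash
python3 - <<'E'
from h import *
for n,u,v,z in [("top",195.3,300.6,.01),("top",189.8,298.3,.035),("top",175.5,300.3,.035),("top",204,297,.035),("top",416.2,174.6,.1),("top",411.5,183.2,.01)]: print(n,u,v,px2w(n,u,v,z).round(3))
print(go([.444,-.105,.176]))
E
```

```text
top 195.3 300.6 [0.448 0.303 0.01 ]
top 189.8 298.3 [0.454 0.31  0.035]
top 175.5 300.3 [0.466 0.342 0.035]
top 204 297 [0.44  0.278 0.035]
top 416.2 174.6 [ 0.444 -0.305  0.1  ]
top 411.5 183.2 [ 0.452 -0.31   0.01 ]
[ 385.3 -330.1    1.3]
```

```bash
python3 -m handwheel '[[[1,38,-33,0,0,0,0],[1,76,-66,0,0,0,0],[1,114,-99,0,0,0,0],[1,152,-132,0,0,0,0],[1,190,-165,0,0,0,0]]]'; python3 -m handwheel '[[[1,38,-33,0,0,0,0],[1,76,-66,0,0,0,0],[1,114,-99,0,0,0,0],[1,152,-132,0,0,0,0],[1,190,-165,0,0,0,0]]]'
python3 - <<'E'
from h import *
print(go([.445,-.106,.015]), ctrl.get_obs()["eef_rot"])
cv2.imwrite("pics/t1.png",ctrl.read_camera("top"))
E
```

```text
time_s: 0.6
position: [0.3131, -0.3248, 0.1771]
eef_rot: [-3.098, -0.519, -0.0]
contact_force: [0.7, -0.1, 0.0]
grip_width: 0.0917
gripper_force: 0.0
time_s: 1.1
position: [0.438, -0.1082, 0.1773]
eef_rot: [3.098, 0.52, 0.0]
contact_force: [0.6, 0.1, 0.5]
grip_width: 0.0917
gripper_force: 0.0
[  7.4   0.2 162.3] [3.09810556e+00 5.20178784e-01 3.41307371e-05]
```

View pics/t1.png

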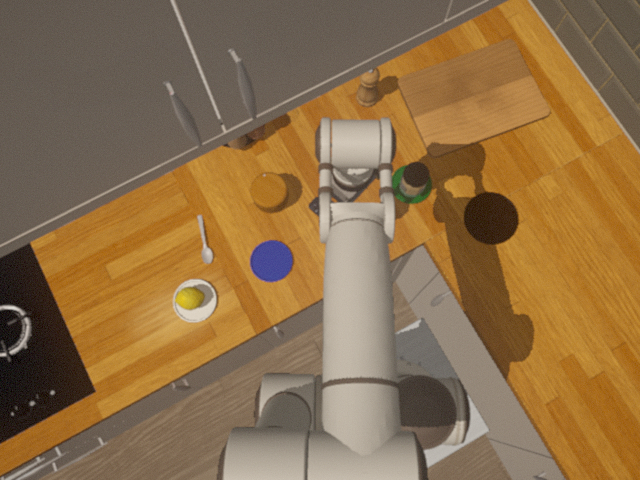

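The top view shows the arm hovering over the garlic and hiding it, while lemon (190,298) and honey (414,182) are unchanged. Descend and grip.

```bash
python3 -m handwheel '[[[1,9,0,40,0,0,0],[1,9,0,80,0,0,0],[1,9,0,120,0,0,0],[1,9,0,150,0,0,0],[1,9,0,162,0,0,0]]]'; python3 -m handwheel '[[[-1,0,0,0,0,0,0],[-1,0,0,0,0,0,0],[-1,0,0,0,0,0,0],[-1,0,0,0,0,0,0],[-1,0,0,0,0,0,0]]]'; python3 -m handwheel '[[[-1,0,0,0,0,0,0],[-1,0,0,0,0,0,0],[-1,0,0,0,0,0,0],[-1,0,0,0,0,0,0],[-1,0,0,0,0,0,0]]]'
python3 - <<'E'
from h import *
cv2.imwrite("pics/s2.png",ctrl.read_camera("scene")[180:360,200:480].repeat(2,0).repeat(2,1))
E
```

```text
time_s: 1.65
position: [0.4431, -0.106, 0.0122]
eef_rot: [-3.094, -0.52, 0.008]
contact_force: [-0.7, 0.2, 0.3]
grip_width: 0.092
gripper_force: 0.0
time_s: 2.15
position: [0.4468, -0.1078, 0.0165]
eef_rot: [3.097, 0.52, 0.002]
contact_force: [-0.1, 0.2, 0.3]
grip_width: 0.0538
gripper_force: 0.0
time_s: 2.65
position: [0.446, -0.1071, 0.0156]
eef_rot: [-3.098, -0.52, 0.0]
contact_force: [-0.8, 2.3, 5.2]
grip_width: 0.0139
gripper_force: 14.2
```

View pics/s2.png

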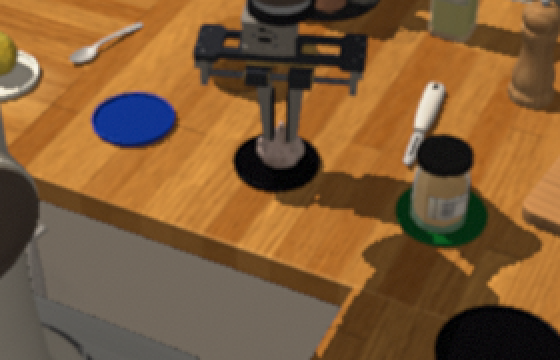

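```bash
python3 - <<'E'
from h import *
c=ctrl.get_calibration("scene");M=R.from_rotvec(c["rotation"]).as_matrix()
def pj(p):
    q=c["camera_matrix"]@(M.T@(np.array(p)-c["origin"]));return (q[:2]/q[2]).round(1)
o=ctrl.get_obs();print({k:o[k] for k in("position","grip_width","gripper_force","contact_force")})
print("tcp",pj(o["position"]),"garlic",pj([.446,-.104,.034]),"saucer",pj([.446,-.104,.006]))
im=ctrl.read_camera("scene")[205:285,290:390];cv2.imwrite("pics/s3.png",cv2.resize(im,None,fx=7,fy=7,interpolation=cv2.INTER_CUBIC))
E
```

```text
{'position': array([ 0.4462344 , -0.10699907,  0.0159564 ]), 'grip_width': 0.01091294031343367, 'gripper_force': 23.722929374780506, 'contact_force': array([-1.2732824 ,  3.48770007,  9.78825181])}
tcp [340.1 259.8] garlic [338.9 253.7] saucer [338.9 262.7]
```

View pics/s3.png

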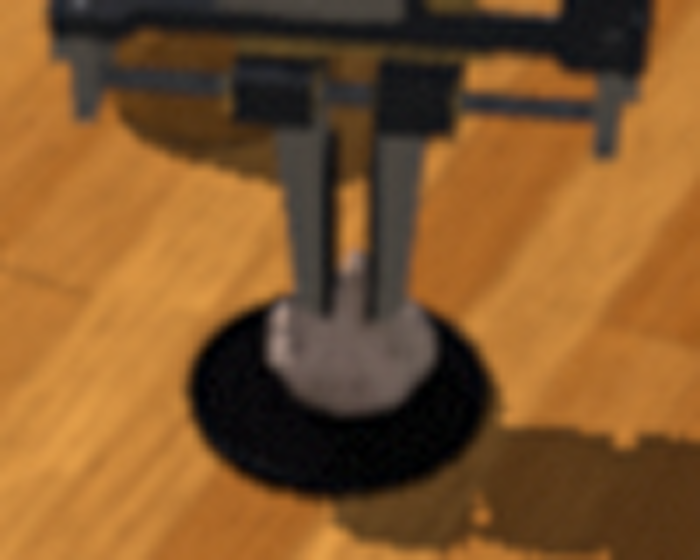

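The crop shows the pads pinching only the garlic's pointed tip: the fingertips are at about scene (335,250) and (345,250), about 10 px above the projected TCP at row 259.8. Compare with the start image, where the open tips were at (483,335) and (548,337).

```bash
python3 - <<'E'
from h import *
c=ctrl.get_calibration("scene");M=R.from_rotvec(c["rotation"]).as_matrix()
def pj(p):
    q=c["camera_matrix"]@(M.T@(np.array(p)-c["origin"]));return (q[:2]/q[2]).round(1)
p=np.array([.1877,-.5428,.1766]);y=np.array([.327,-.945,0])
for dz in(0,.03): print(dz,[pj(p+s*y*.05+[0,0,dz]) for s in(-1,1)])
p=np.array([.446,-.107,.016])
for dz in(0,.03): print(dz,[pj(p+s*y*.01+[0,0,dz]) for s in(-1,1)])
E
```

```text
0 [array([477.9, 346.8]), array([539.4, 352.5])]
0.03 [array([480.4, 334.4]), array([543.2, 340.1])]
0 [array([335.8, 259.5]), array([344.2, 260.2])]
0.03 [array([335.8, 249.7]), array([344.3, 250.4])]
```

```bash
python3 -m handwheel '[[[1,0,0,0,0,0,0],[1,0,0,0,0,0,0],[1,0,0,0,0,0,0],[1,0,0,0,0,0,0],[1,0,0,0,0,0,0]]]'; python3 -m handwheel '[[[1,0,0,0,0,0,0],[1,0,0,0,0,0,0],[1,0,0,0,0,0,0],[1,0,0,0,0,0,0],[1,0,0,0,0,0,0]]]';python3 - <<'E'
from h import *
im=ctrl.read_camera("scene")[205:285,290:390];cv2.imwrite("pics/s4.png",cv2.resize(im,None,fx=7,fy=7,interpolation=cv2.INTER_CUBIC))
E
```

```text
time_s: 3.25
position: [0.4459, -0.1073, 0.0153]
eef_rot: [-3.098, -0.52, 0.0]
contact_force: [-0.3, 0.6, -0.2]
grip_width: 0.0474
gripper_force: 0.0
time_s: 3.75
position: [0.446, -0.1073, 0.0155]
eef_rot: [3.098, 0.52, 0.0]
contact_force: [-0.7, 0.4, 0.3]
grip_width: 0.0878
gripper_force: 0.0
```

View pics/s4.png

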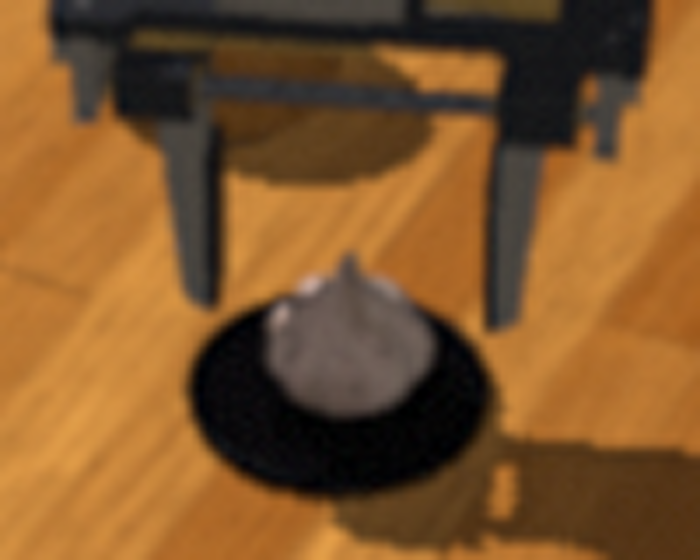

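The opened gripper shows the garlic still standing at (340,254), with the real fingertips at (319,248.6) and (361,252). Both pictures put the tips about 30 mm above the reported TCP, so I descend 28 mm more and use this offset from now on (real z = reported + 0.030).

```bash
python3 -m handwheel '[[[1,0,0,10,0,0,0],[1,0,0,20,0,0,0],[1,0,0,28,0,0,0],[1,0,0,28,0,0,0],[-1,0,0,28,0,0,0]]]'; python3 -m handwheel '[[[-1,0,0,0,0,0,0],[-1,0,0,0,0,0,0],[-1,0,0,0,0,0,0],[-1,0,0,0,0,0,0],[-1,0,0,0,0,0,0]]]';  python3 -m handwheel '[[[-1,0,0,0,0,0,0],[-1,0,0,0,0,0,0],[-1,0,0,-5,0,0,0],[-1,0,0,-12,0,0,0],[-1,0,0,-20,0,0,0]]]'
python3 - <<'E'
from h import *
im=ctrl.read_camera("scene")[205:285,290:390];cv2.imwrite("pics/s5.png",cv2.resize(im,None,fx=5,fy=5,interpolation=cv2.INTER_CUBIC))
print(go([.445,.095,.06]))
E
```

```text
time_s: 4.3
position: [0.4457, -0.1071, -0.013]
eef_rot: [-3.098, -0.52, 0.001]
contact_force: [0.1, -0.3, 0.2]
grip_width: 0.0859
gripper_force: 0.0
time_s: 4.8
position: [0.4462, -0.1072, -0.0123]
eef_rot: [-3.098, -0.52, -0.0]
contact_force: [0.7, 1.1, 1.4]
grip_width: 0.0525
gripper_force: 29.8
time_s: 5.3
position: [0.4459, -0.1074, 0.008]
eef_rot: [3.098, 0.52, -0.0]
contact_force: [0.4, -0.4, -1.2]
grip_width: 0.0523
gripper_force: 29.8
[  64.4 -192.4  -50.8]
```

View pics/s5.png

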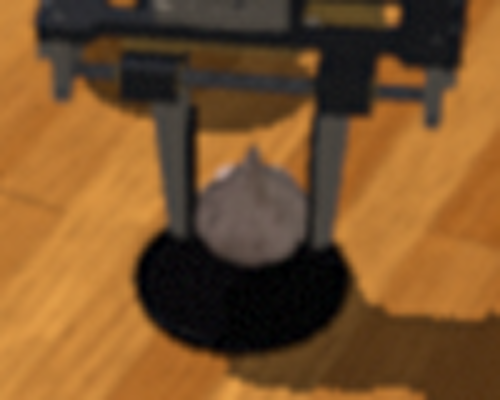

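The garlic is held upright between the pads and off the black saucer. Carry it to blue.

```bash
python3 -m handwheel '[[[-1,7,-20,-30,0,0,0],[-1,20,-60,-40,0,0,0],[-1,36,-108,-40,0,0,0],[-1,52,-154,-40,0,0,0],[-1,64,-192,-40,0,0,0]]]'; python3 -m handwheel '[[[-1,0,0,0,0,0,0],[-1,0,0,20,0,0,0],[-1,0,0,40,0,0,0],[-1,0,0,55,0,0,0],[-1,0,0,58,0,0,0]]]'
python3 - <<'E'
from h import *
print(ctrl.get_obs()["position"],go([.4445,.0945,-.0115]))
E
```

```text
time_s: 5.85
position: [0.4439, 0.0973, 0.0483]
eef_rot: [3.098, 0.521, 0.003]
contact_force: [0.2, -0.1, -0.5]
grip_width: 0.0522
gripper_force: 29.8
time_s: 6.35
position: [0.4423, 0.0944, -0.0119]
eef_rot: [-3.098, -0.519, 0.005]
contact_force: [-0.0, 0.1, -0.2]
grip_width: 0.0525
gripper_force: 29.8
[ 0.44229251  0.09435123 -0.01194528] [ 2.1  0.6 -0.5]
```

```bash
python3 -m handwheel '[[[-1,0,0,0,0,0,0],[1,0,0,0,0,0,0],[1,0,0,0,0,0,0],[1,0,0,0,0,0,0],[1,0,0,0,0,0,0]]]'; python3 -m handwheel '[[[1,0,0,0,0,0,0],[1,0,0,-30,0,0,0],[1,0,0,-70,0,0,0],[1,0,0,-110,0,0,0],[1,0,0,-140,0,0,0]]]'
python3 - <<'E'
from h import *
print(go([.4455,-.305,.125]))
E
```

```text
time_s: 6.85
position: [0.4443, 0.095, -0.01]
eef_rot: [3.098, 0.52, 0.002]
contact_force: [-0.4, 0.3, -0.4]
grip_width: 0.0824
gripper_force: 0.0
time_s: 7.35
position: [0.4446, 0.0951, 0.1322]
eef_rot: [3.098, 0.52, 0.004]
contact_force: [0.5, 0.7, 0.7]
grip_width: 0.0919
gripper_force: 0.0
[-129.9  378.4    7.2]
```

```bash
python3 -m handwheel '[[[1,-15,43,0,0,0,0],[1,-30,86,0,0,0,0],[1,-45,130,0,0,0,0],[1,-60,173,0,0,0,0],[1,-75,216,0,0,0,0]]]'; python3 -m handwheel '[[[1,-14,40,0,0,0,0],[1,-27,80,0,0,0,0],[1,-41,120,0,0,0,0],[1,-55,162,0,0,0,0],[1,-55,162,0,0,0,0]]]'
python3 - <<'E'
from h import *
print(go([.4455,-.305,.125]))
im=ctrl.read_camera("scene");cv2.imwrite("pics/s6.png",cv2.resize(im[170:330,220:480],None,fx=3,fy=3,interpolation=cv2.INTER_CUBIC))
cv2.imwrite("pics/t6.png",ctrl.read_camera("top"))
E
```

```text
time_s: 7.85
position: [0.4432, -0.1354, 0.1297]
eef_rot: [3.098, 0.52, 0.001]
contact_force: [1.4, 0.5, -0.3]
grip_width: 0.0919
gripper_force: 0.0
time_s: 8.35
position: [0.4439, -0.3094, 0.1296]
eef_rot: [3.097, 0.513, -0.0]
contact_force: [-0.6, 0.2, 0.0]
grip_width: 0.092
gripper_force: 0.0
[ 2.9 -3.7  4.6]
```

View pics/s6.png

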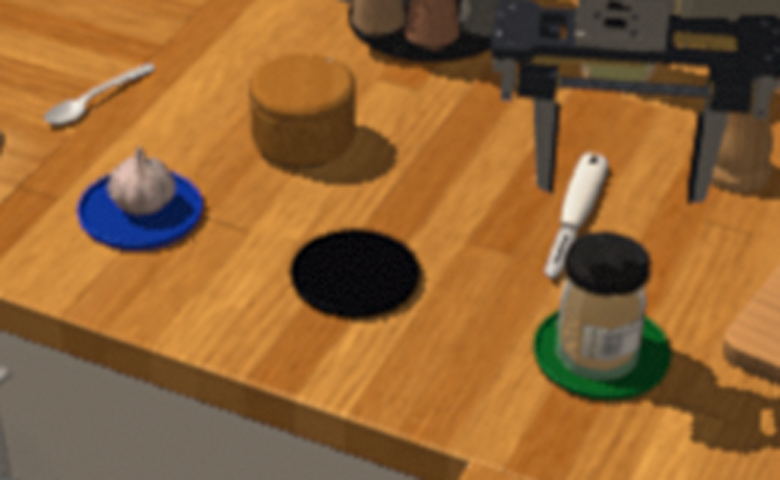

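The picture shows the garlic upright in the middle of blue (267,235), the black saucer empty with centre (338.5,261.2), i.e. (0.447,-0.102), and the honey untouched below the open gripper. Descend and grip the honey.

```bash
python3 -m handwheel '[[[1,2,-3,20,0,0,0],[1,2,-3,50,0,0,0],[1,2,-3,80,0,0,0],[1,2,-3,104,0,0,0],[1,2,-3,112,0,0,0]]]'; python3 -m handwheel '[[[1,0,0,0,0,0,0],[-1,0,0,0,0,0,0],[-1,0,0,0,0,0,0],[-1,0,0,0,0,0,0],[-1,0,0,0,0,0,0]]]'; python3 -m handwheel '[[[-1,0,0,0,0,0,0],[-1,0,0,0,0,0,0],[-1,0,0,0,0,0,0],[-1,0,0,0,0,0,0],[-1,0,0,0,0,0,0]]]'
python3 - <<'E'
from h import *
print(ctrl.get_obs()["position"])
im=ctrl.read_camera("scene");cv2.imwrite("pics/s7.png",cv2.resize(im[210:320,370:480],None,fx=4,fy=4,interpolation=cv2.INTER_CUBIC))
E
```

```text
time_s: 8.95
position: [0.4438, -0.2976, 0.0148]
eef_rot: [-3.093, -0.522, 0.005]
contact_force: [0.6, 0.2, -0.8]
grip_width: 0.0918
gripper_force: 0.0
time_s: 9.45
position: [0.4465, -0.3027, 0.019]
eef_rot: [3.095, 0.52, 0.003]
contact_force: [0.8, -1.5, 1.5]
grip_width: 0.0622
gripper_force: 30.1
time_s: 9.95
position: [0.4465, -0.3027, 0.0189]
eef_rot: [3.095, 0.52, 0.003]
contact_force: [0.6, -2.8, 5.2]
grip_width: 0.0626
gripper_force: 30.0
[ 0.44646146 -0.30273013  0.0188707 ]
```

View pics/s7.png

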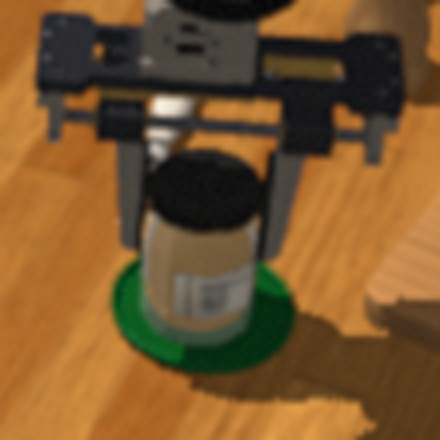

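The jar stands upright and is held between the pads. Lift and carry it to black.

```bash
python3 -m handwheel '[[[-1,0,0,-8,0,0,0],[-1,0,0,-20,0,0,0],[-1,0,0,-32,0,0,0],[-1,0,0,-40,0,0,0],[-1,0,0,-40,0,0,0]]]'; python3 -m handwheel '[[[-1,6,-17,0,0,0,0],[-1,16,-46,0,0,0,0],[-1,26,-76,0,0,0,0],[-1,36,-105,0,0,0,0],[-1,44,-127,0,0,0,0]]]';python3 -m handwheel '[[[-1,8,-25,0,0,0,0],[-1,16,-45,0,0,0,0],[-1,22,-63,0,0,0,0],[-1,22,-63,0,0,0,0],[-1,22,-63,0,0,0,0]]]'
python3 - <<'E'
from h import *
print(ctrl.get_obs()["position"],go([.447,-.1015,.0205]))
im=ctrl.read_camera("scene");cv2.imwrite("pics/s8.png",cv2.resize(im[190:290,280:400],None,fx=4,fy=4,interpolation=cv2.INTER_CUBIC))
E
```

```text
time_s: 10.5
position: [0.4462, -0.302, 0.0592]
eef_rot: [3.096, 0.52, 0.003]
contact_force: [1.0, -0.2, -3.3]
grip_width: 0.0626
gripper_force: 30.0
time_s: 11.0
position: [0.4441, -0.1635, 0.0565]
eef_rot: [-3.096, -0.521, 0.003]
contact_force: [-0.2, -0.4, -3.9]
grip_width: 0.0623
gripper_force: 30.0
time_s: 11.5
position: [0.445, -0.0994, 0.0571]
eef_rot: [-3.098, -0.522, 0.001]
contact_force: [0.2, -0.4, -2.8]
grip_width: 0.0626
gripper_force: 30.0
[ 0.44504872 -0.09936221  0.05705993] [ 1.2  2.7 36.6]
```

View pics/s8.png

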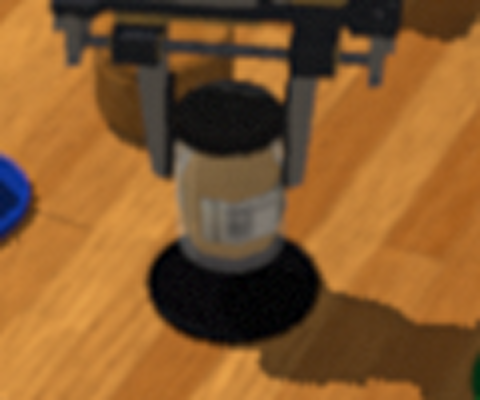

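The jar hangs upright above the black saucer. Lower it with a small correction.

```bash
python3 -m handwheel '[[[-1,1,2,10,0,0,0],[-1,1,2,22,0,0,0],[-1,1,2,32,0,0,0],[-1,1,2,36,0,0,0],[-1,1,2,38,0,0,0]]]'; python3 -m handwheel '[[[-1,0,0,0,0,0,0],[-1,0,0,0,0,0,0]]]'
```

```text
time_s: 12.05
position: [0.4464, -0.1012, 0.0187]
eef_rot: [-3.097, -0.519, 0.003]
contact_force: [-3.2, 2.1, 7.1]
grip_width: 0.0625
gripper_force: 30.0
time_s: 12.25
position: [0.4477, -0.1019, 0.0198]
eef_rot: [3.098, 0.52, 0.001]
contact_force: [-0.1, 0.0, -3.7]
grip_width: 0.0624
gripper_force: 30.0
```

```bash
python3 -m handwheel '[[[-1,0,0,1,0,0,0],[-1,0,0,1,0,0,0],[1,0,0,1,0,0,0],[1,0,0,1,0,0,0],[1,0,0,1,0,0,0]]]'; python3 -m handwheel '[[[1,0,0,0,0,0,0],[1,0,0,0,0,0,0],[1,0,0,-20,0,0,0],[1,0,0,-50,0,0,0],[1,0,0,-80,0,0,0]]]'
python3 - <<'E'
from h import *
a=cv2.imread("pics/top0.png")
hsv=cv2.cvtColor(a,cv2.COLOR_BGR2HSV)[270:330,165:225]
m=cv2.inRange(hsv,(22,150,60),(38,255,255))
n,l,s,c=cv2.connectedComponentsWithStats(m);k=1+s[1:,4].argmax()
ct=cv2.findContours((l==k).astype(np.uint8),0,1)[0][0]
e=cv2.fitEllipse(ct);print(s[k],e)
ys,xs=np.nonzero(l==k);P=np.array([px2w("top",x+165,y+270,.035)[:2] for x,y in zip(xs,ys)])
w,V=np.linalg.eigh(np.cov(P.T));print(P.mean(0),4*np.sqrt(w),np.degrees(np.arctan2(V[1,1],V[0,1])))
cv2.imwrite("pics/s9.png",ctrl.read_camera("scene"))
print(go([.454,.310,.125]))
E
```

```text
time_s: 12.75
position: [0.4476, -0.1018, 0.0189]
eef_rot: [3.098, 0.52, 0.001]
contact_force: [-0.5, -0.3, 0.9]
grip_width: 0.084
gripper_force: 0.0
time_s: 13.25
position: [0.4467, -0.1013, 0.0991]
eef_rot: [-3.097, -0.52, 0.002]
contact_force: [1.5, 0.3, 0.6]
grip_width: 0.0919
gripper_force: 0.0
[ 10  18  29  21 450] ((24.253097534179688, 27.922771453857422), (19.97910499572754, 26.70602798461914), 85.10558319091797)
[0.45547529 0.31013167] [0.05017801 0.06593798] 61.49068351723208
[ 138.6 -389.1  -21.9]
```

View pics/s9.png

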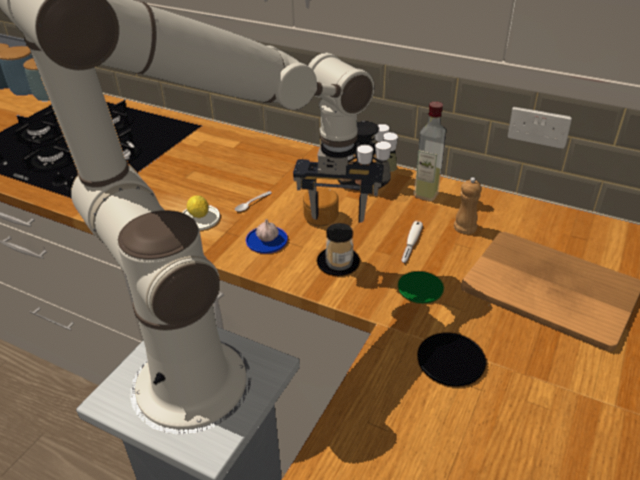

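The honey stands upright on black (339,247), green (420,287) is empty, the garlic is on blue (267,233), and the lemon is on white (198,207). Go to the lemon, turning about -0.77 rad so the fingers close across its width.

```bash
python3 -m handwheel '[[[1,10,-28,-26,0,0,-0.08],[1,24,-68,-26,0,0,-0.16],[1,40,-112,-26,0,0,-0.24],[1,55,-155,-26,0,0,-0.32],[1,70,-196,-26,0,0,-0.4]]]'
python3 - <<'E'
from h import *
print(go([.455,.310,.125]))
E
```

```text
time_s: 13.8
position: [0.4491, 0.1084, 0.1246]
eef_rot: [2.931, 1.13, 0.001]
contact_force: [0.9, -0.0, 1.1]
grip_width: 0.0918
gripper_force: 0.0
[ 139.7 -145.5   -0.4]
```

```bash
python3 -m handwheel '[[[1,30,-32,0,0,0,-0.09],[1,60,-64,0,0,0,-0.18],[1,92,-96,0,0,0,-0.27],[1,123,-128,0,0,0,-0.36],[1,139,-145,0,0,0,-0.36]]]'; python3 -m handwheel '[[[1,0,0,0,0,0,0],[1,0,0,0,0,0,0]]]'
python3 - <<'E'
from h import *
print(go([.455,.310,-.012]))
im=ctrl.read_camera("scene");cv2.imwrite("pics/s10.png",cv2.resize(im[140:260,150:290],None,fx=4,fy=4,interpolation=cv2.INTER_CUBIC))
E
```

```text
time_s: 14.3
position: [0.4552, 0.3104, 0.1243]
eef_rot: [-2.68, -1.638, -0.001]
contact_force: [0.2, 0.1, 1.0]
grip_width: 0.0921
gripper_force: 0.0
time_s: 14.5
position: [0.4554, 0.3071, 0.1241]
eef_rot: [2.683, 1.633, -0.001]
contact_force: [-0.7, -0.2, -0.8]
grip_width: 0.0919
gripper_force: 0.0
[  2.5  -1.7 136.1]
```

View pics/s10.png

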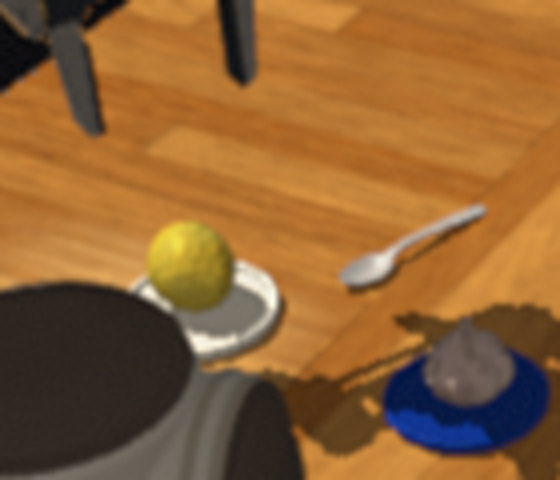

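The lemon is seen end-on at scene (197.5,206) with the open fingers straddling it from above. The spoon bowl is nearby at (240,207), so I check the clearance.

```bash
python3 - <<'E'
from h import *
print(px2w("top",208,263.5,.005),px2w("scene",197.5,206.5,.035), px2w("scene",236,211.5,.005))
E
python3 -m handwheel '[[[1,2,-2,25,0,0,0],[0.8,2,-2,50,0,0,0],[0.8,2,-2,75,0,0,0],[0.8,2,-2,75,0,0,0],[0.8,2,-2,75,0,0,0]]]'
```

```text
[0.51715825 0.23626868 0.005     ] [0.45705807 0.31205832 0.035     ] [0.51631368 0.23454608 0.005     ]
time_s: 15.05
position: [0.455, 0.309, 0.0498]
eef_rot: [2.685, 1.63, -0.001]
contact_force: [-0.5, 0.1, 1.3]
grip_width: 0.0833
gripper_force: 0.0
```

```bash
python3 -m handwheel '[[[0.8,2,0,15,0,0,0],[0.8,2,0,35,0,0,0],[0.8,2,0,52,0,0,0],[0.8,2,0,62,0,0,0],[0.8,2,0,62,0,0,0]]]'; python3 -m handwheel '[[[-1,0,0,0,0,0,0],[-1,0,0,0,0,0,0],[-1,0,0,0,0,0,0],[-1,0,0,0,0,0,0],[-1,0,0,0,0,0,0]]]'; python3 -m handwheel '[[[-1,0,0,0,0,0,0],[-1,0,0,0,0,0,0]]]'
```

```text
time_s: 15.55
position: [0.455, 0.3113, -0.0136]
eef_rot: [-2.684, -1.632, 0.003]
contact_force: [-0.6, 0.8, 0.0]
grip_width: 0.0827
gripper_force: 0.0
time_s: 16.05
position: [0.4565, 0.312, -0.0117]
eef_rot: [2.684, 1.632, 0.002]
contact_force: [0.1, -0.1, 4.2]
grip_width: 0.0542
gripper_force: 30.0
time_s: 16.25
position: [0.4565, 0.312, -0.0117]
eef_rot: [2.684, 1.632, 0.002]
contact_force: [-0.3, -0.6, 5.9]
grip_width: 0.0546
gripper_force: 30.0
```

Lemon gripped. Lift, and measure the empty green and black saucers and the honey from the s9 picture.

```bash
python3 -m handwheel '[[[-1,0,0,-15,0,0,0],[-1,0,0,-45,0,0,0],[-1,0,0,-80,0,0,0],[-1,0,0,-115,0,0,0],[-1,0,0,-140,0,0,0]]]'
python3 - <<'E'
from h import *
a=cv2.imread("pics/s9.png")
hsv=cv2.cvtColor(a,cv2.COLOR_BGR2HSV)
def cen(img,lo,hi,box):
    x0,y0,x1,y1=box;m=cv2.inRange(img[y0:y1,x0:x1],lo,hi)
    ct=max(cv2.findContours(m,0,1)[0],key=cv2.contourArea);e=cv2.fitEllipse(cv2.convexHull(ct));return e[0][0]+x0,e[0][1]+y0,e[1]
g=cen(hsv,(45,80,20),(85,255,255),(385,260,455,315));print("green",g,px2w("scene",*g[:2],.008))
b=cen(hsv,(105,80,30),(130,255,255),(230,215,300,260));print("blue",b,px2w("scene",*b[:2],.008))
t=cv2.cvtColor(ctrl.read_camera("top"),cv2.COLOR_BGR2HSV)
try:
    g=cen(t,(45,80,20),(85,255,255),(380,150,450,220));print("green top",g,px2w("top",*g[:2],.01))
except Exception as e: print(e)
print(go([.448,-.309,.125]))
E
```

```text
time_s: 16.75
position: [0.4561, 0.312, 0.1304]
eef_rot: [2.684, 1.633, 0.003]
contact_force: [-0.1, 0.6, -1.3]
grip_width: 0.0543
gripper_force: 30.0
green (420.2658920288086, 286.88673973083496, (30.881637573242188, 45.5505256652832)) [ 0.44888496 -0.30746843  0.008     ]
blue (266.35660552978516, 239.35933685302734, (26.099485397338867, 41.26921844482422)) [0.44537569 0.09718347 0.008     ]
green top (410.9995708465576, 183.73322296142578, (36.84528350830078, 38.673580169677734)) [ 0.45113277 -0.30780709  0.01      ]
[-557.4  276.6    7.3]
```

```bash
python3 -m handwheel '[[[-1,-20,10,0,0,0,0],[-1,-60,30,0,0,0,0],[-1,-102,51,0,0,0,0],[-1,-144,72,0,0,0,0],[-1,-186,93,0,0,0,0]]]'; python3 -m handwheel '[[[-1,-42,21,0,0,0,0],[-1,-84,42,0,0,0,0],[-1,-126,64,0,0,0,0],[-1,-168,85,0,0,0,0],[-1,-205,103,0,0,0,0]]]';python3 -m handwheel '[[[-1,-42,21,0,0,0,0],[-1,-84,44,0,0,0,0],[-1,-125,65,0,0,0,0],[-1,-155,80,0,0,0,0],[-1,-162,84,0,0,0,0]]]'; python3 -m handwheel '[[[-1,0,0,0,0,0,0],[-1,0,0,0,0,0,0],[-1,0,0,0,0,0,0]]]'
python3 - <<'E'
from h import *
print(go([.450,-.308,-.0115]))
E
```

```text
time_s: 17.3
position: [0.4516, 0.1023, 0.1267]
eef_rot: [-2.683, -1.633, 0.002]
contact_force: [0.6, -0.2, -0.6]
grip_width: 0.0547
gripper_force: 30.0
time_s: 17.8
position: [0.4489, -0.1274, 0.1268]
eef_rot: [-2.684, -1.631, 0.001]
contact_force: [0.5, -1.4, -1.0]
grip_width: 0.0545
gripper_force: 30.0
time_s: 18.3
position: [0.4489, -0.3109, 0.1267]
eef_rot: [-2.687, -1.627, 0.001]
contact_force: [-0.3, 0.8, -0.7]
grip_width: 0.054
gripper_force: 30.0
time_s: 18.6
position: [0.45, -0.3064, 0.1272]
eef_rot: [-2.682, -1.634, -0.0]
contact_force: [-0.1, 1.0, -1.9]
grip_width: 0.0543
gripper_force: 30.0
[ -1.6   0.8 138.7]
```

```bash
python3 -m handwheel '[[[-1,-2,1,20,0,0,0],[-1,-2,1,50,0,0,0],[-1,-2,1,80,0,0,0],[-1,-2,1,110,0,0,0],[-1,-2,1,125,0,0,0]]]'; python3 -m handwheel '[[[-1,0,0,5,0,0,0],[-1,0,0,10,0,0,0],[-1,0,0,12,0,0,0],[-1,0,0,12,0,0,0],[-1,0,0,12,0,0,0]]]'
python3 - <<'E'
from h import *
im=ctrl.read_camera("scene");cv2.imwrite("pics/s11.png",cv2.resize(im[210:320,360:480],None,fx=4,fy=4,interpolation=cv2.INTER_CUBIC))
E
```

```text
time_s: 19.1
position: [0.4487, -0.3075, -0.0001]
eef_rot: [-2.679, -1.632, 0.001]
contact_force: [0.7, -0.1, -0.8]
grip_width: 0.0541
gripper_force: 30.0
time_s: 19.6
position: [0.4505, -0.311, -0.0085]
eef_rot: [2.683, 1.632, 0.001]
contact_force: [0.3, 0.6, -0.6]
grip_width: 0.0547
gripper_force: 30.0
```

View pics/s11.png

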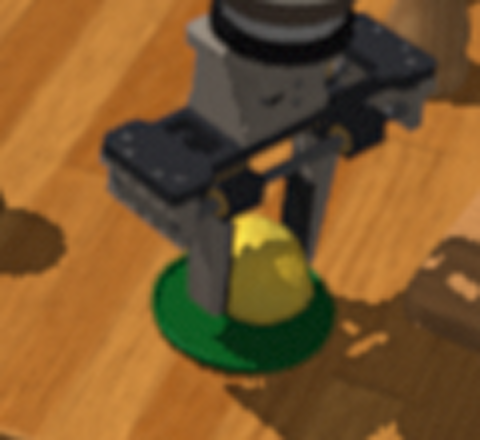

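The lemon is held just above the green saucer, slightly towards -y. Nudge 3 mm back, lower 3 mm and release.

```bash
python3 -m handwheel '[[[-1,3,-1,1,0,0,0],[-1,3,-1,2,0,0,0],[-1,3,-1,3,0,0,0],[-1,3,-1,3,0,0,0],[-1,3,-1,3,0,0,0]]]'; python3 -m handwheel '[[[0,0,0,0,0,0,0],[0.3,0,0,0,0,0,0],[0.8,0,0,0,0,0,0],[0.8,0,0,0,0,0,0],[0.8,0,0,0,0,0,0]]]';  python3 -m handwheel '[[[0.8,0,0,0,0,0,0],[0.8,0,0,-20,0,0,0],[0.8,0,0,-60,0,0,0],[0.8,0,0,-105,0,0,0],[0.8,0,0,-140,0,0,0]]]'
python3 - <<'E'
from h import *
print(go([.4445,.0945,.125]))
cv2.imwrite("pics/s12.png",ctrl.read_camera("scene"))
E
```

```text
time_s: 20.15
position: [0.4505, -0.307, -0.0117]
eef_rot: [-2.684, -1.632, -0.0]
contact_force: [-1.6, 3.1, 5.0]
grip_width: 0.0539
gripper_force: 30.0
time_s: 20.65
position: [0.4505, -0.3072, -0.0125]
eef_rot: [2.684, 1.632, -0.0]
contact_force: [0.4, -0.1, -0.1]
grip_width: 0.0817
gripper_force: 0.0
time_s: 21.15
position: [0.4509, -0.3076, 0.1301]
eef_rot: [2.682, 1.631, 0.001]
contact_force: [0.8, -0.8, 1.0]
grip_width: 0.0828
gripper_force: 0.0
[ 354.1 -190.7    4.5]
```

```bash
python3 - <<'E'
from h import *
a=cv2.imread("pics/s12.png");hsv=cv2.cvtColor(a,cv2.COLOR_BGR2HSV)
x0,y0=385,240;m=cv2.inRange(hsv[y0:315,x0:460],(22,150,50),(38,255,255))
n,l,s,c=cv2.connectedComponentsWithStats(m);k=1+s[1:,4].argmax();x,y,w,h,ar=s[k]
print(s[k],px2w("scene",x0+x+w/2,y0+y+h/2,.035))
E
```

```text
[ 21  25  30  27 593] [ 0.44695909 -0.30752155  0.035     ]
```

The lemon is centred on green at (0.447,-0.308). Back to the garlic, turning the wrist back to keep clear of the salt pot.

```bash
python3 -m handwheel '[[[0.8,20,-10,0,0,0,0.08],[0.8,56,-30,0,0,0,0.16],[0.8,96,-52,0,0,0,0.24],[0.8,136,-73,0,0,0,0.32],[0.8,176,-95,0,0,0,0.4]]]'
python3 - <<'E'
from h import *
print(go([.4445,.0945,.125]))
E
```

```text
time_s: 21.7
position: [0.4467, -0.1056, 0.1273]
eef_rot: [2.957, 1.061, 0.0]
contact_force: [0.3, 0.5, 0.6]
grip_width: 0.0829
gripper_force: 0.0
[ 125.5 -155.9    2.3]
```

```bash
python3 -m handwheel '[[[0.8,28,-34,0,0,0,0.08],[0.8,56,-68,0,0,0,0.16],[0.8,84,-104,0,0,0,0.24],[0.8,112,-138,0,0,0,0.32],[0.8,125,-156,0,0,0,0.36]]]'; python3 -m handwheel '[[[0.8,0,0,0,0,0,0],[0.8,0,0,25,0,0,0],[0.8,0,0,45,0,0,0],[0.8,0,0,45,0,0,0],[0.8,0,0,45,0,0,0]]]'
python3 - <<'E'
from h import *
print(go([.4445,.0950,-.0115]))
E
```

```text
time_s: 22.2
position: [0.443, 0.0956, 0.1273]
eef_rot: [-3.097, -0.52, -0.0]
contact_force: [1.0, -1.2, -0.1]
grip_width: 0.0826
gripper_force: 0.0
time_s: 22.7
position: [0.4436, 0.0919, 0.0826]
eef_rot: [3.098, 0.519, -0.001]
contact_force: [0.4, 0.0, -0.1]
grip_width: 0.0824
gripper_force: 0.0
[ 1.9 -2.7 94.1]
```

```bash
python3 -m handwheel '[[[0.8,2,-3,25,0,0,0],[0.8,2,-3,55,0,0,0],[0.8,2,-3,80,0,0,0],[0.8,2,-3,94,0,0,0],[0.8,2,-3,94,0,0,0]]]'; python3 -m handwheel '[[[-1,0,0,0,0,0,0],[-1,0,0,0,0,0,0],[-1,0,0,0,0,0,0],[-1,0,0,0,0,0,0],[-1,0,0,0,0,0,0]]]'; python3 -m handwheel '[[[-1,0,0,0,0,0,0],[-1,0,0,-10,0,0,0],[-1,0,0,-30,0,0,0],[-1,0,0,-60,0,0,0],[-1,0,0,-80,0,0,0]]]'
python3 - <<'E'
from h import *
t=ctrl.read_camera("top");cv2.imwrite("pics/t13.png",t)
h=cv2.cvtColor(t,cv2.COLOR_BGR2HSV)
x0,y0=160,265;m=cv2.inRange(h[y0:335,x0:230],(0,0,120),(180,75,255))
ct=max(cv2.findContours(m,0,1)[0],key=cv2.contourArea);e=cv2.fitEllipse(cv2.convexHull(ct));print(e,px2w("top",e[0][0]+x0,e[0][1]+y0,.009))
print(go([.448,.303,.07]))
E
```

```text
time_s: 23.2
position: [0.4438, 0.0957, -0.0121]
eef_rot: [-3.098, -0.52, 0.003]
contact_force: [-0.0, -0.4, 0.6]
grip_width: 0.0831
gripper_force: 0.0
time_s: 23.7
position: [0.4455, 0.0962, -0.0105]
eef_rot: [3.098, 0.52, 0.003]
contact_force: [-1.2, 0.3, 5.0]
grip_width: 0.0523
gripper_force: 29.9
time_s: 24.2
position: [0.4449, 0.0961, 0.0705]
eef_rot: [3.098, 0.521, 0.002]
contact_force: [-0.2, -0.2, -0.4]
grip_width: 0.0525
gripper_force: 29.9
((34.38347625732422, 35.1668586730957), (42.356422424316406, 44.99592208862305), 47.315425872802734) [0.45060216 0.30505138 0.009     ]
[  68.2 -195.4    3.4]
```

```bash
python3 -m handwheel '[[[-1,10,-28,0,0,0,0],[-1,25,-70,0,0,0,0],[-1,40,-112,0,0,0,0],[-1,55,-154,0,0,0,0],[-1,70,-196,0,0,0,0]]]'; python3 -m handwheel '[[[-1,0,0,0,0,0,0],[-1,0,0,20,0,0,0],[-1,0,0,45,0,0,0],[-1,0,0,65,0,0,0],[-1,0,0,72,0,0,0]]]'; python3 -m handwheel '[[[-1,0,0,2,0,0,0],[-1,0,0,4,0,0,0],[-1,0,0,4,0,0,0]]]'
python3 - <<'E'
from h import *
print(go([.4495,.304,-.0108]))
E
```

```text
time_s: 24.75
position: [0.4459, 0.3059, 0.068]
eef_rot: [3.098, 0.52, -0.001]
contact_force: [0.4, -0.1, -0.3]
grip_width: 0.0525
gripper_force: 29.9
time_s: 25.25
position: [0.4443, 0.3027, -0.0062]
eef_rot: [3.097, 0.519, -0.008]
contact_force: [-0.5, 0.3, -0.6]
grip_width: 0.0522
gripper_force: 29.9
time_s: 25.55
position: [0.4474, 0.3044, -0.0066]
eef_rot: [-3.098, -0.52, -0.002]
contact_force: [-0.7, 0.2, -0.2]
grip_width: 0.0526
gripper_force: 29.9
[1.8 1.  4.2]
```

```bash
python3 -m handwheel '[[[-1,2,1,2,0,0,0],[-1,2,1,4,0,0,0],[-1,2,1,4,0,0,0],[0.8,2,1,4,0,0,0],[0.8,2,1,4,0,0,0]]]'; python3 -m handwheel '[[[0.8,0,0,0,0,0,0],[0.8,0,0,0,0,0,0],[0.8,0,0,0,0,0,0],[0.8,0,0,-15,0,0,0],[0.8,0,0,-50,0,0,0]]]'; python3 -m handwheel '[[[0.8,0,0,-30,0,0,0],[0.8,0,0,-65,0,0,0],[0.8,0,0,-100,0,0,0],[0.8,0,0,-100,0,0,0],[0.8,0,0,-100,0,0,0]]]'
python3 - <<'E'
from h import *
s=ctrl.read_camera("scene");t=ctrl.read_camera("top")
r=lambda i,x,y,w,h,f:cv2.resize(i[y:y+h,x:x+w],None,fx=f,fy=f,interpolation=cv2.INTER_CUBIC)
cv2.imwrite("pics/f.png",np.vstack([r(s,170,180,280,130,2.5),r(t,160,150,280,110,2.5)]))
E
```

```text
time_s: 26.05
position: [0.4489, 0.304, -0.0115]
eef_rot: [-3.098, -0.52, -0.0]
contact_force: [0.1, 0.5, -0.8]
grip_width: 0.0666
gripper_force: 0.0
time_s: 26.55
position: [0.4461, 0.3028, 0.0369]
eef_rot: [3.097, 0.52, -0.01]
contact_force: [0.7, 0.5, -0.2]
grip_width: 0.0829
gripper_force: 0.0
time_s: 27.05
position: [0.4496, 0.3043, 0.1401]
eef_rot: [-3.098, -0.52, -0.004]
contact_force: [0.2, -0.3, -0.2]
grip_width: 0.0828
gripper_force: 0.0
```

View pics/f.png

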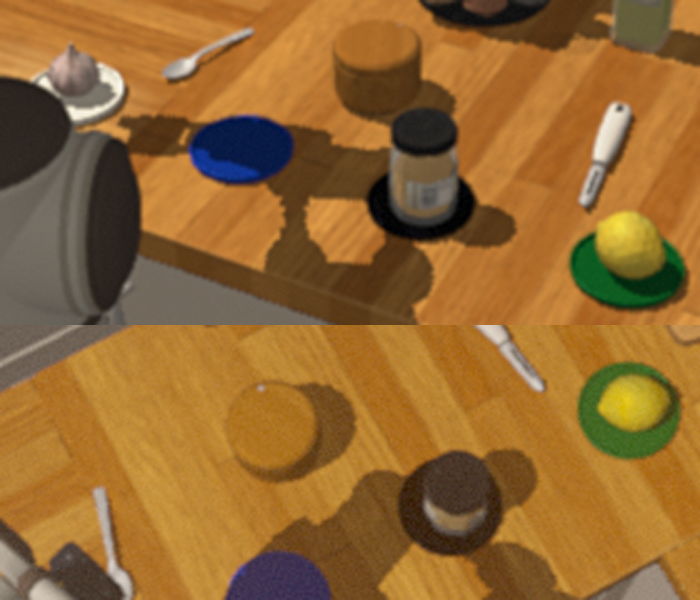

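The final picture shows garlic upright on white (scene 199,209), honey upright in the middle of black (339,247), lemon on green (422,278), blue empty, and the salt pot, peeler and spoon where they were.

```bash
python3 -c "
from workcell import ctrl
print(ctrl.job_done())"
```

```text
the job is handed in; nothing more can be done
None
```

The job is handed in: the honey jar stands upright on the small black saucer, the lemon is on green and the garlic is on white, with blue empty and the salt pot, peeler and teaspoon untouched; it took about 27 s of the 118 s allowed, and the verdict was not shown.

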